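# Find the slack job-card clip and take its stand out of use

### The arm

A 7-joint arm with a two-finger parallel gripper is mounted at the origin on the work surface. World frame = base frame: x ahead of the robot, y to its left, z up, the work surface at z = 0. Lengths are in mm, angles in rad, forces in N, time in s.
With the tool pointing down it reaches from about 400 to 875 mm from the base axis. Payload 6.5 kg.
Tool frame: the origin (TCP) lies at the very end of the fingers, on their centre line; the grasp point (between the pads) lies 19 mm behind it (manip.tcp_to_grasp is the distance from the TCP to the grasp point, in mm); z points along the fingers, y is the line along which they close (so a half turn about z gives the same grasp; the last joint's range is limited). The gripper opens to 85 mm and grips with 20 to 120 N. Pads are 22 mm wide; open, the fingers measure 114 mm over their backs; the gripper's body (76 mm by 85 mm) begins 54 mm behind the grasp point. The pads swing forward as they close: fully open they stand 13 mm farther back than shut.
Start: joints at [-1.415, 0.536, -0.004, 1.538, 0.003, 1.067, -0.071], TCP at [142.987, 634.07, 231.29] pointing down, gripper open.
Joint ranges: [-2.7, 2.7], [-0.37, 2.16], [-1.27, 1.26], [0.24, 2.4], [-1.31, 4.45], [0.19, 1.91], [-2.76, 2.76]. Speed limits (rad/s): [2.39, 2.39, 3.14, 3.14, 3.14, 3.14, 3.14].

### API

Orientations are given as [roll, pitch, yaw] about the fixed x, y, z axes, in that order (R = Rz(yaw) Ry(pitch) Rx(roll)).
In Python, from cell import manip gives the robot as it stands. Calls block until the motion is done:
- manip.movep(position, orientation): joint-space move of the TCP to a pose.
- manip.movel(position, rotation=None, speed=150): straight line of the TCP; rotation=None keeps the orientation; speed is the mean speed in mm/s.
- manip.movej(angles): joint-space move.
- manip.set_gripper(opening, force=None): finger opening in mm; force is the grip in N (None keeps the last); returns when the fingers have stopped.
- manip.pause(seconds).
- manip.inverse_kinematics(position, orientation): joint angles nearest the present ones, or None.
- manip.get_image(name): name is "side" or "top"; returns a dict with "img" (384x512x3 uint8, blue, green, red), "mtx" (3x3 intrinsics, pixels), "k1" (the pictures are not rectified: a ray, as slopes to the right and down, at radius r is drawn at 1 + k1 r^2 times it, then the intrinsics apply), "eye" and "attitude" of the camera in the world. Camera axes: x right, y down, z forward; pixel columns grow to the right and rows downward; lengths in mm; the calibration is good to about 2 mm. A picture is of the moment at which its call begins. There is no depth.
A pose or a line that the arm cannot do raises manip.IKError and nothing moves.
- manip.hand_in(): hands the job in; it is judged then, once.
Readings, each from a call of its own:
- manip.get_time_s(): time.
- manip.get_q(): joint angles.
- manip.get_dq(): joint speeds.
- manip.get_joint_torque(): joint torques, N m.
- manip.get_tcp_pos(): TCP position.
- manip.get_tcp_rot(): TCP orientation.
- manip.get_force(): force on the tool from outside, world axes, zero at the start.
- manip.get_wrist_torque(): the same for the moment, N m.
- manip.get_gripper_width(): finger opening in mm.
- manip.get_grasp_force(): force on a finger pad.
Only numpy, scipy, OpenCV 4.12 (cv2) and the standard library are available. Lean on these libraries where they do the work, as an engineer would, in place of code of your own. Each camera call takes 0.05 s, during which the arm holds its last target. There are 200 camera calls.

### The job

One of the three clips that hold a job card has gone slack: feel for it by drawing the cards straight up gently, never so hard that a stand leaves the bench. Move the card from the slack clip to the empty stand, pressing it gently down between the jaws until it is fully home, and put the slack stand upright in the grey crate. Leave the other two cards and stands, the empty stand and everything else where they are.

Things in the scene. Friction and masses are not known exactly. Their poses are not given: they have to be found in the camera images.
- clip_a (a point): Stand A, holds a card at first. A card stand, 87 mm tall, 0.85 kg: dark steel foot 70 (x) x 80 (y) x 18 mm, on it a steel bracket with two flat cheeks (22 mm along x, 18 to 52 mm above the bench), 46 mm over their outsides along y: hold the stand there. Above them a spring clip 36 mm wide (y), mouth up. This point: on the stand's axis, 43 mm above its underside; z up, x across the clip's gap.
- clip_b (a point): Stand B, like stand A, holds a card at first; same point and axes. The clip's rear jaw (+x) is fixed, the front jaw (-x) sprung. A card fully home stands in the plane x = 0, its lower edge on the spring coil 55 mm above the stand's underside, pinched 69 mm above the underside; the flared mouth is about 13 mm wide at its top, 86 mm. The cheeks lie wholly below the card.
- clip_c (a point): Stand C, like stand A, holds a card at first; same point and axes. All clips look alike. Pulled straight up, a sound clip holds its card to more than 10 N, while from about 8.5 N its stand lifts off the bench; a slack clip lets its card slide at only 1.5 to 3.5 N (card's weight included). The bench does not hold the stands: they just stand on it.
- clip_spare (a point): The empty stand, like stand A, with a sound clip; same point and axes. Empty, its jaws are sprung together to a gap of about 2 mm. Pressing a card down between them takes roughly 6 to 15 N, until the card lands on the coil; keep the push under 30 N.
- card_a_mid (a point): Job card in stand A: stiff papered plate 4 mm thick (x) and 80 mm wide (y), with a grey grip strip 12 mm thick and 16 mm high along its top edge; 95 mm high in all, 0.06 kg. This point is its centre, 47.5 mm above its lower edge; z up. The middle of the strip is 39.5 mm above this point. Fully home, this point is 59.5 mm above the stand's point.
- card_b_mid (a point): Job card in stand B, equal to that in stand A; same point and axes.
- card_c_mid (a point): Job card in stand C, equal to that in stand A; same point and axes.
- crate_in (a point): Open grey plastic crate with ribbed sides, fixed to the bench, 200 (x) x 180 (y) x 70 mm high, walls and floor 5 mm. This point is the centre of its inner floor, 5 mm above the bench; x and y along its sides.
- table: The wooden bench; its top is at z = 0.
- tee_1_at (a point): Bystander: a steel tee fitting lying on the bench, 69 mm long, 38 mm high; leave it alone. This point is its middle.
- tee_2_at (a point): Bystander: a second, equal tee fitting; leave it alone. This point is its middle.
- reducer_at (a point): Bystander: a steel reducer fitting standing on its wide end, 52 mm across, 58 mm high; leave it alone. This point is its middle.
- plug_gauge_at (a point): Bystander: a dark steel plug gauge standing on end, 38 mm across, 80 mm high; leave it alone. This point is its middle.
- tin_at (a point): Bystander: a grey tin, 60 mm across, 90 mm high; leave it alone. This point is its middle.
- scraper_at (a point): Bystander: a hand scraper with a wooden handle lying on the bench, 170 mm long; leave it alone. This point is its middle.
Not all that is in view belongs to the job. Leave any blue look-alike of the part that bears card_c_mid alone.

How it is judged (in metres and radians):
At the end, for the whole second after the job is handed in: The slack clip's card stands in the once empty clip, upright, within 5 mm of home; that stand within 30 mm of its start. The slack stand is upright on the crate's floor. The other two stands are within 20 mm of their starts, their cards within 4 mm of home. All is released and at rest (distance of clip_spare from where it was at the start of the episode below 0.03 m and angle between clip_spare's own z axis and vertical below 0.06 rad and (((z of card_a_mid in the frame of clip_spare between 0.0545 and 0.0645 m and x of card_a_mid in the frame of clip_spare between -0.012 and 0.012 m and y of card_a_mid in the frame of clip_spare between -0.015 and 0.015 m and angle between the z axis of card_a_mid and the z axis of clip_spare, either way round below 0.12 rad) and (angle between clip_a's own z axis and vertical below 0.1 rad and x of clip_a in the frame of crate_in between -0.07 and 0.07 m and y of clip_a in the frame of crate_in between -0.06 and 0.06 m and z of clip_a in the frame of crate_in between 0.036 and 0.05 m) and (z of card_b_mid in the frame of clip_b between 0.0555 and 0.0635 m and x of card_b_mid in the frame of clip_b between -0.012 and 0.012 m and y of card_b_mid in the frame of clip_b between -0.015 and 0.015 m and distance of clip_b from where it was at the start of the episode below 0.02 m and angle between clip_b's own z axis and vertical below 0.06 rad) and (z of card_c_mid in the frame of clip_c between 0.0555 and 0.0635 m and x of card_c_mid in the frame of clip_c between -0.012 and 0.012 m and y of card_c_mid in the frame of clip_c between -0.015 and 0.015 m and distance of clip_c from where it was at the start of the episode below 0.02 m and angle between clip_c's own z axis and vertical below 0.06 rad)) or ((z of card_b_mid in the frame of clip_spare between 0.0545 and 0.0645 m and x of card_b_mid in the frame of clip_spare between -0.012 and 0.012 m and y of card_b_mid in the frame of clip_spare between -0.015 and 0.015 m and angle between the z axis of card_b_mid and the z axis of clip_spare, either way round below 0.12 rad) and (angle between clip_b's own z axis and vertical below 0.1 rad and x of clip_b in the frame of crate_in between -0.07 and 0.07 m and y of clip_b in the frame of crate_in between -0.06 and 0.06 m and z of clip_b in the frame of crate_in between 0.036 and 0.05 m) and (z of card_a_mid in the frame of clip_a between 0.0555 and 0.0635 m and x of card_a_mid in the frame of clip_a between -0.012 and 0.012 m and y of card_a_mid in the frame of clip_a between -0.015 and 0.015 m and distance of clip_a from where it was at the start of the episode below 0.02 m and angle between clip_a's own z axis and vertical below 0.06 rad) and (z of card_c_mid in the frame of clip_c between 0.0555 and 0.0635 m and x of card_c_mid in the frame of clip_c between -0.012 and 0.012 m and y of card_c_mid in the frame of clip_c between -0.015 and 0.015 m and distance of clip_c from where it was at the start of the episode below 0.02 m and angle between clip_c's own z axis and vertical below 0.06 rad)) or ((z of card_c_mid in the frame of clip_spare between 0.0545 and 0.0645 m and x of card_c_mid in the frame of clip_spare between -0.012 and 0.012 m and y of card_c_mid in the frame of clip_spare between -0.015 and 0.015 m and angle between the z axis of card_c_mid and the z axis of clip_spare, either way round below 0.12 rad) and (angle between clip_c's own z axis and vertical below 0.1 rad and x of clip_c in the frame of crate_in between -0.07 and 0.07 m and y of clip_c in the frame of crate_in between -0.06 and 0.06 m and z of clip_c in the frame of crate_in between 0.036 and 0.05 m) and (z of card_a_mid in the frame of clip_a between 0.0555 and 0.0635 m and x of card_a_mid in the frame of clip_a between -0.012 and 0.012 m and y of card_a_mid in the frame of clip_a between -0.015 and 0.015 m and distance of clip_a from where it was at the start of the episode below 0.02 m and angle between clip_a's own z axis and vertical below 0.06 rad) and (z of card_b_mid in the frame of clip_b between 0.0555 and 0.0635 m and x of card_b_mid in the frame of clip_b between -0.012 and 0.012 m and y of card_b_mid in the frame of clip_b between -0.015 and 0.015 m and distance of clip_b from where it was at the start of the episode below 0.02 m and angle between clip_b's own z axis and vertical below 0.06 rad)))); the robot touches nothing.
It fails at once if a stand is lifted more than 2 mm off the bench with its card still in its clip (a sound clip lifts its stand before it lets go of its card) ((height (world z) of clip_a above 0.045 m and distance between card_a_mid and clip_a below 0.0795 m) or (height (world z) of clip_b above 0.045 m and distance between card_b_mid and clip_b below 0.0795 m) or (height (world z) of clip_c above 0.045 m and distance between card_c_mid and clip_c below 0.0795 m)).
It fails at once if the receiving stand is pressed on the bench with more than 40 N (its own weight of 8 N and a push of about 30 N) (contact force between stand_spare and table above 40 N).
It fails at once if a fitting, gauge, tin or tool on the bench is pushed more than 30 mm (distance of any of tee_1_at, tee_2_at, reducer_at, plug_gauge_at, tin_at, scraper_at from where it was at the start of the episode above 0.03 m).
It also fails if it takes over 72 s, if anything falls off the work surface, if the arm or the gripper's body presses on something with over 40 N, if the wrist force passes 120 N, or if a joint passes its speed limit or range.

## Working session

There is one attempt and no reset: what is moved stays moved. The work goes in short steps, each a Python script; the robot and the scene stay as the last script left them, time stands still between calls to the robot, and variables do not carry over. Pictures are saved under pics/ and viewed, at most 10 in all, crops included, and the job is handed in when it is done.

```bash
mkdir -p pics
cat > h.py <<'E'
import numpy as np, cv2
from cell import manip
def cam(name, fn=None):
    d=manip.get_image(name)
    if fn: cv2.imwrite('pics/'+fn,d['img'])
    return d
E
python3 - <<'E'
from h import *
a=cam('top','top0.png');b=cam('side','side0.png')
for d in(a,b): print(d['mtx'],d['k1'],d['eye'],d['attitude'])
print(manip.get_time_s(),manip.get_tcp_rot(),manip.get_force(),manip.get_tcp_pos())
E
```

```text
[[379.7521038    0.         253.53872418]
 [  0.         379.7521038  194.78598732]
 [  0.           0.           1.        ]] 0.030191741750179423 [ 415.93226737   76.77300497 1015.66805031] [-3.02312496 -0.01766232 -1.54448249]
[[411.60045515   0.         265.11108917]
 [  0.         411.60045515 186.23794095]
 [  0.           0.           1.        ]] 0.016684528400903672 [410.10116593 905.02569322 589.84155016] [-2.07808415 -0.01311582 -3.00557477]
0.1 [-3.14004493e+00  1.31224183e-04  2.91981600e+00] [-0.20145199  0.65405594  0.01951941] [142.90827876 633.51932061 230.49829859]
```

View pics/top0.png

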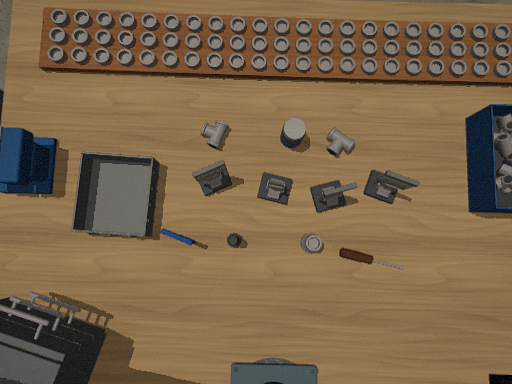

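View pics/side0.png

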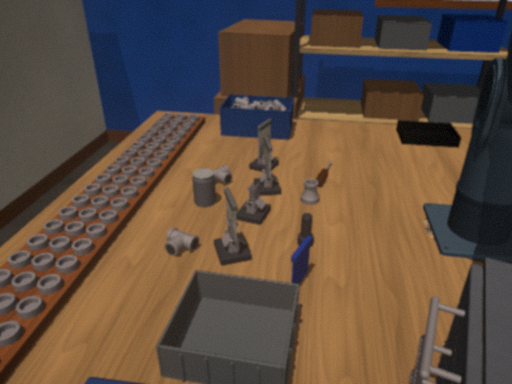

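Run:
```python
import cv2
a=cv2.imread('pics/top0.png');c=a[150:220,185:425]
c=cv2.resize(c,None,fx=3.33,fy=3.33,interpolation=cv2.INTER_CUBIC)
b=cv2.imread('pics/side0.png');e=b[105:270,185:345]
e=cv2.resize(e,None,fx=2.1,fy=2.1,interpolation=cv2.INTER_CUBIC)
import numpy as np
o=np.zeros((c.shape[0]+e.shape[0],800,3),np.uint8);o[:c.shape[0],:c.shape[1]]=c[:,:800];o[c.shape[0]:,:e.shape[1]]=e
cv2.imwrite('pics/crop1.png',np.clip(o*1.6,0,255).astype('uint8'));print(o.shape)
```

```text
(579, 800, 3)
```

View pics/crop1.png

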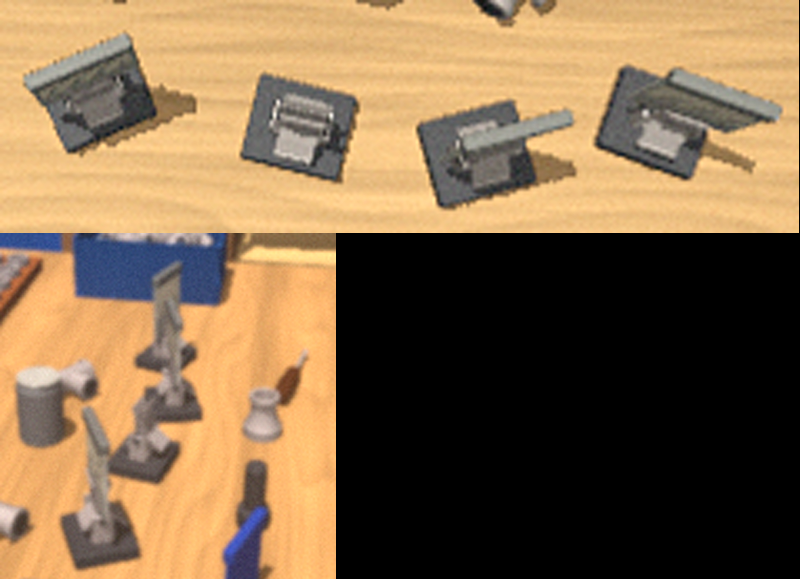

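```bash
cat >> h.py <<'E'
from scipy.spatial.transform import Rotation as Ro
def Rm(d): return Ro.from_euler('xyz',d['attitude']).as_matrix()
def proj(d,P):
    c=(np.atleast_2d(P)-d['eye'])@Rm(d); s=c[:,:2]/c[:,2:]
    s=s*(1+d['k1']*(s**2).sum(1,keepdims=True))
    return s@d['mtx'][:2,:2].T+d['mtx'][:2,2]
def unproj(d,uv,z):
    uv=np.atleast_2d(uv).astype(float)
    s0=(uv-d['mtx'][:2,2])/d['mtx'][0,0]; s=s0.copy()
    for _ in range(10): s=s0/(1+d['k1']*(s**2).sum(1,keepdims=True))
    r=np.c_[s,np.ones(len(s))]@Rm(d).T
    return d['eye']+r*((z-d['eye'][2])/r[:,2])[:,None]
E
python3 - <<'E'
from h import *
np.set_printoptions(precision=1,suppress=True)
d=cam('top')
f=lambda p:np.array(p,float)/3.33+[185,150]-0.35
def line(n,p,z):
    w=unproj(d,f(p),z); v=w[1]-w[0]
    print(n,w.mean(0),'len',np.hypot(*v[:2]),'ang',np.degrees(np.arctan2(v[1],v[0])))
# strip top: left end mid, right end mid
line('s1',[(28,85),(130,42)],150);line('s2',[(465,145),(572,118)],150);line('s3',[(675,77),(778,112)],150)
for n,p in dict(f1=[(32,88),(157,112)],fe=[(262,73),(357,97),(342,182),(242,158)],f2=[(417,130),(517,101),(535,182),(440,207)],f3=[(622,67),(690,180)]).items():
    w=unproj(d,f(p),18);print(n,w.mean(0)); print(w[:,:2].tolist() if len(w)>2 else '')
w=unproj(d,[(81,153),(159,156),(154,237),(73,233)],70);print('crate',w[:,:2],w.mean(0))
for n,p,z in [('tin',(293,127),90),('tee2',(340,142),20),('red',(312,243),58),('plug',(234,240),80),('tee1',(215,133),20),('scr',(370,259),15),('bluescr',(183,239),15)]: print(n,unproj(d,p,z)[0])
E
```

```text
s1 [577.  169.9 150. ] len 76.4620249208188 ang -64.96000595416702
s2 [ 538.2 -135.6  150. ] len 77.05955362834514 ang -74.20160417496777
s3 [ 568.2 -280.   150. ] len 74.43126961882231 ang -107.69660113628488
f1 [572.4 170.8  18. ]

fe [555.2   5.9  18. ]
[[598.1755028755813, 37.82369383581856], [580.9378714926934, -38.617789811009956], [512.3447112487146, -27.69089509815379], [529.251172359783, 52.11421670580536]]
f2 [ 537.1 -135.1   18. ]
[[555.6781801670943, -86.90632298593972], [581.3830788639362, -166.78307386495504], [516.6735212676242, -181.0536405451076], [494.65319960110116, -105.67160392022178]]
f3 [ 566.6 -277.6   18. ]

crate [[622.  497.8]
 [620.6 304. ]
 [417.5 304.9]
 [422.5 501.2]] [520.6 402.   70. ]
tin [700.6 -31.2  90. ]
tee2 [ 684.5 -166.5   20. ]
red [412.9 -86.8  58. ]
plug [415.1 108.   80. ]
tee1 [698.9 170.2  20. ]
scr [ 375.6 -245.7   15. ]
bluescr [414.3 242.9  15. ]
```

Candidates, top image: cards at (208,169), (340,189), (403,178); the empty stand at (275,188). The blue scraper at (183,239) and the blue shelf objects are not the target. Strip and foot centres agree within about 5 mm, and the lengths of about 76 mm fit the 80 mm given. Next I feel the cards.

```bash
cat >> h.py <<'E'
S={1:(576.5,170.2,25.0),2:(538,-135.4,15.8),3:(568,-279.5,-17.7)}
SPARE=(555.2,5.9,-11.0)
pi=np.pi
def yawfor(deg):  # tool y along given world direction, wrapped
    y=np.radians(deg+90)
    return (y+pi)%(2*pi)-pi
def best(pos,deg):
    q7=[]
    for k in (0,180):
        o=[pi,0,yawfor(deg+k)]
        q=manip.inverse_kinematics(pos,o)
        if q is not None: q7.append((np.abs(np.array(q)-manip.get_q()).max(),o))
    return min(q7,key=lambda t:t[0])[1]
def F(n=8):
    r=[]
    for _ in range(n): r.append(manip.get_force()); manip.pause(0.01)
    return np.mean(r,0)
def feel(k,lim=4.8):
    x,y,a=S[k]
    o=best([x,y,200],a); manip.movep([x,y,200],o)
    manip.set_gripper(40,30); manip.movel([x,y,123],speed=120); f0=F(15)
    manip.set_gripper(0,30); f1=F(); p0=np.array(manip.get_tcp_pos())
    print('grip',manip.get_gripper_width(),f1-f0,p0,manip.get_time_s())
    z=123; st=None
    while True:
        z+=0.4; manip.movel([x,y,z],speed=8); f=F(4)-f0
        p=np.array(manip.get_tcp_pos())-p0
        print(round(z-123,1),np.round(p,2),np.round(f,2))
        if -f[2]>lim: st='sound';break
        if p[2]>5: st='slack';break
    if st=='sound':
        manip.movel([x,y,123],speed=10); manip.set_gripper(40); manip.movel([x,y,200],speed=150)
    print(k,st,manip.get_time_s()); return st
E
python3 - <<'E'
from h import *
x,y,a=S[1]
feel(1)
E
```

```text
grip 11.973330800543213 [3.56402421 1.39621271 2.25891209] [577.87754861 170.82190203 123.8000715 ] 4.2667
0.4 [-0.49 -0.28  0.13] [4.45 1.93 3.24]
0.8 [-0.89 -0.51  0.25] [5.01 1.98 3.58]
1.2 [-1.19 -0.58  0.49] [4.83 1.73 3.38]
1.6 [-1.46 -0.69  0.72] [4.38 1.55 2.83]
2.0 [-1.8  -0.9   0.86] [3.93 1.52 0.44]
2.4 [-2.36 -0.99  0.89] [ 3.1   0.86 -3.9 ]
2.8 [-3.54 -1.19  0.6 ] [ 0.52 -0.22 -8.39]
1 sound 7.7333
```

```bash
sed -i 's/z+=0.4/z+=0.2/; s/lim=4.8/lim=4.5/' h.py
python3 - <<'E'
from h import *
print(manip.get_gripper_width(),manip.get_tcp_pos(),F(15))
feel(2)
cam('side','side1.png')
E
```

```text
39.97834413398117 [575.93539581 170.20710258 199.31354179] [-0.07511299  0.03968599  0.0431765 ]
grip 11.389453908153193 [1.3190839  0.85735646 2.13901005] [ 538.95369252 -135.29838305  123.53079589] 10.5917
0.2 [-0.3  -0.09 -0.02] [2.17 1.45 3.02]
0.4 [-0.65 -0.14 -0.  ] [3.23 0.74 2.82]
0.6 [-1.03 -0.17  0.02] [2.89 0.12 1.18]
0.8 [-1.36 -0.12  0.04] [ 2.38  0.66 -0.93]
1.0 [-1.31 -0.03  0.26] [ 2.26  0.25 -1.24]
1.2 [-1.11  0.02  0.6 ] [ 1.5   0.48 -1.39]
1.4 [-0.99  0.01  0.87] [ 1.95  1.36 -1.07]
1.6 [-0.95 -0.06  1.08] [ 1.79  1.12 -1.52]
1.8 [-0.93 -0.12  1.31] [ 1.82  1.06 -0.84]
2.0 [-0.93 -0.08  1.48] [ 1.69  0.39 -1.21]
2.2 [-0.94 -0.12  1.69] [ 1.49  0.9  -1.13]
2.4 [-0.95 -0.14  1.88] [ 1.65  0.61 -0.88]
2.6 [-0.93 -0.09  2.09] [ 1.85  0.45 -1.26]
2.8 [-0.94 -0.11  2.29] [ 1.56  0.82 -0.83]
3.0 [-0.95 -0.08  2.48] [ 1.4   0.73 -1.67]
3.2 [-0.96 -0.09  2.68] [ 1.75  0.31 -1.73]
3.4 [-0.93 -0.11  2.89] [ 2.05  0.56 -1.68]
3.6 [-0.96 -0.12  3.1 ] [ 1.3   1.01 -1.14]
3.8 [-0.95 -0.09  3.28] [ 1.87  0.79 -1.29]
4.0 [-0.98 -0.11  3.47] [ 1.78  0.67 -1.7 ]
4.2 [-0.93 -0.11  3.7 ] [ 1.63  1.12 -1.03]
4.4 [-0.92 -0.07  3.89] [ 1.69  0.63 -1.28]
4.6 [-0.94 -0.1   4.09] [ 1.74  0.64 -1.58]
4.8 [-0.93 -0.1   4.27] [ 1.37  0.92 -1.52]
5.0 [-0.95 -0.11  4.49] [ 2.06  0.76 -1.41]
5.2 [-0.96 -0.11  4.67] [ 1.37  0.36 -1.6 ]
5.4 [-0.93 -0.08  4.89] [ 1.45  0.63 -1.23]
5.6 [-0.92 -0.09  5.09] [ 1.71  0.68 -1.01]
2 slack 18.525
```

View pics/side1.png

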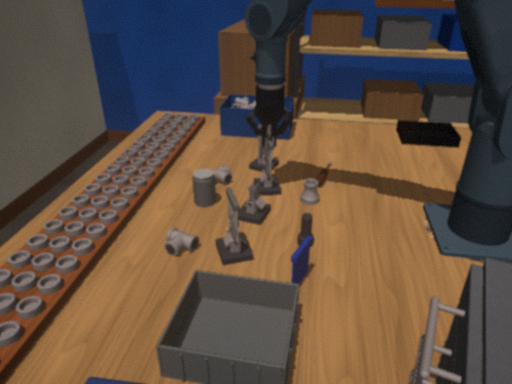

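Card 2 (stand at pixel (328,195)) slides at about 1.5 N, so its clip is the slack one; card 1 held to over 8 N. I draw card 2 out and hover it over the empty stand.

Run:
```python
from h import *
x,y,a=S[2]
manip.movel([x,y,170],speed=40); manip.movel([x,y,230],speed=150)
x,y,a=557,5.9,-11
o=best([x,y,230],a); manip.movel([x,y,230],o,speed=150); manip.movel([x,y,162],speed=80)
print(manip.get_gripper_width(),manip.get_tcp_pos(),manip.get_tcp_rot(),F(),manip.get_time_s())
d=cam('side','side2.png'); t=cam('top','top2.png')
u=cv2.resize(d['img'][110:230,215:325],None,fx=5,fy=5,interpolation=cv2.INTER_CUBIC)
# model projection: spare axis at foot top/ jaw top, and card lower edge
def P(pts,xx,yy,ang):
    R=Ro.from_euler('z',ang,degrees=True).as_matrix(); return proj(d,np.array(pts)@R.T+[xx,yy,0])
def dr(pts,col,*p):
    for q in P(pts,*p): cv2.circle(u,tuple(int(v) for v in ((q-[215,110])*5+2)),3,col,-1)
p=manip.get_tcp_pos()
dr([(s*35,r*40,z) for s in(-1,1) for r in(-1,1) for z in (0,18)],(0,255,255),557,5.9,-11)
dr([(s*2,r*40,p[2]-68.5) for s in(-1,1) for r in(-1,1)],(0,255,0),p[0],p[1],-11)
dr([(6.5,18,87),(-6.5,18,87)],(0,0,255),557,5.9,-11)
cv2.imwrite('pics/c2.png',u)
```

```text
11.277337334063215 [557.44261276   5.82353325 162.46622568] [ 3.14067968e+00 -2.48664302e-04  1.37872392e+00] [-0.04520715  0.08334005 -0.57548797] 22.475
```

View pics/c2.png

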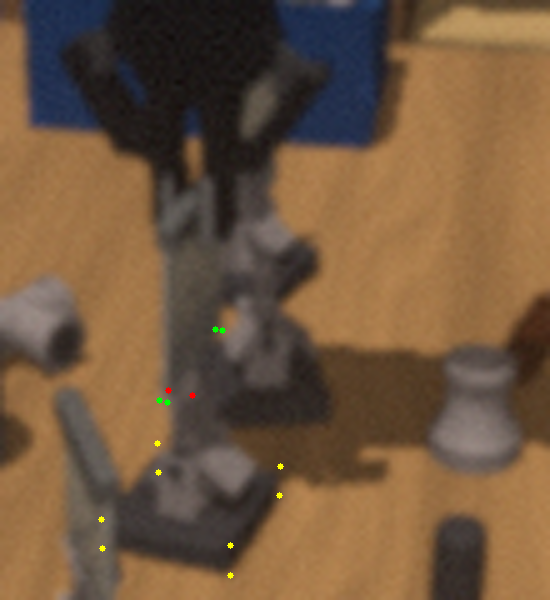

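```bash
cat > press.py <<'E'
from h import *
def press(x,y,z,zmin,fmax=20):
    f0=F(15); n=0
    while z>zmin:
        z-=0.5 if z<142 else 1.0
        manip.movel([x,y,z],speed=12); f=F(3)-f0; p=np.array(manip.get_tcp_pos()); n+=1
        if n%3==0 or f[2]>14: print(round(z,1),np.round(p-[x,y,0],2),np.round(f,1),round(manip.get_gripper_width(),1))
        if f[2]>fmax or (p[2]>146 and f[2]>9) or np.hypot(f[0],f[1])>12: print('STOP',z,p,f);break
    print(manip.get_time_s())
E
python3 - <<'E'
from press import *
press(557,5.9,162,119)
cam('top','top3.png')
E
```

```text
159.0 [-6.0000e-02 -1.0000e-02  1.5893e+02] [-0.2  0.2 -0.7] 11.5
156.0 [-4.0000e-02  4.0000e-02  1.5596e+02] [ 0.   0.4 -0.6] 11.8
153.0 [-3.0000e-02 -0.0000e+00  1.5296e+02] [ 0.   1.  -0.1] 11.8
150.0 [-6.0000e-02 -3.0000e-02  1.4994e+02] [-0.5  1.  -0.6] 11.5
147.0 [-4.0000e-02 -0.0000e+00  1.4695e+02] [-0.4  0.3 -0.2] 11.4
144.0 [ 1.0000e-02 -2.0000e-02  1.4406e+02] [-1.8  0.5  4.2] 11.3
141.0 [4.3000e-01 2.0000e-02 1.4153e+02] [-2.1  0.8  7.8] 11.3
139.5 [  0.61   0.   140.41] [-3.1  0.9 11.1] 11.6
138.0 [ 7.7000e-01 -2.0000e-02  1.3879e+02] [-2.2  1.   9.3] 11.6
136.5 [ 1.0600e+00 -8.0000e-02  1.3788e+02] [-3.2  1.1 15. ] 11.7
135.0 [  0.81   0.   135.87] [-3.1  1.   9.8] 11.5
133.5 [8.0000e-01 4.0000e-02 1.3434e+02] [-2.5  0.6 10.1] 11.5
132.0 [8.1000e-01 6.0000e-02 1.3285e+02] [-2.1  0.7  9.6] 11.3
130.5 [8.2000e-01 3.0000e-02 1.3136e+02] [-2.3  1.1 10.1] 11.5
129.0 [8.2000e-01 4.0000e-02 1.2986e+02] [-2.1  1.4 10.6] 11.4
127.5 [8.7000e-01 8.0000e-02 1.2843e+02] [-1.7  1.  11. ] 11.2
126.0 [8.3000e-01 4.0000e-02 1.2688e+02] [-2.2  1.1 10.5] 11.6
124.5 [8.5000e-01 4.0000e-02 1.2539e+02] [-2.3  1.  10.9] 11.7
123.0 [8.600e-01 9.000e-02 1.239e+02] [-2.5  1.1 11. ] 11.4
122.0 [9.8000e-01 2.0000e-02 1.2334e+02] [-3.4  1.4 14.8] 11.4
121.5 [1.140e+00 1.000e-02 1.233e+02] [-5.3  1.3 19.3] 11.3
121.0 [ 1.420e+00 -6.000e-02  1.232e+02] [-4.9  1.5 23.2] 11.3
STOP 121.0 [558.42218806   5.83706691 123.19946131] [-4.8625635   1.49131567 23.17842027]
39.475
```

Run:
```python
from h import *
x,y=557.5,5.9
manip.movel([x,y,123],speed=20); manip.set_gripper(40); print(F(3)); manip.movel([x,y,215],speed=200)
x,y=538,-135.2
o=best([x,y,215],105.8); manip.movep([x,y,215],o); cam('side','side4.png'); cam('top','top4.png'); manip.set_gripper(85,60)
manip.movel([x,y,100],speed=200)
f0=F(4);manip.movel([x,y,24],speed=100); print(F(4)-f0,manip.get_time_s())
manip.set_gripper(0,60); print('w',manip.get_gripper_width(),manip.get_tcp_pos(),F(4)-f0)
manip.movel([x,y,34],speed=60); print(F(4)-f0,manip.get_gripper_width())
manip.movel([x,y,215],speed=200); print(manip.get_time_s(),manip.get_gripper_width())
d=cam('side')
s4=cv2.imread('pics/side4.png')
cv2.imwrite('pics/c4.png',cv2.resize(np.hstack([s4[70:270,190:340],d['img'][70:270,190:340]]),None,fx=2.6,fy=2.6,interpolation=cv2.INTER_CUBIC))
```

```text
[ 0.08506258  0.449068   -0.30464991]
[ 0.25566418  0.06229581 -0.60436022] 43.8
w 45.26942884988126 [ 538.49968502 -135.57605124   24.72711005] [-1.07971938  0.43549558  4.81530056]
[ 0.07339436  0.38540607 -9.0416707 ] 45.2111420710942
45.6917 44.90450003536827
```

View pics/c4.png

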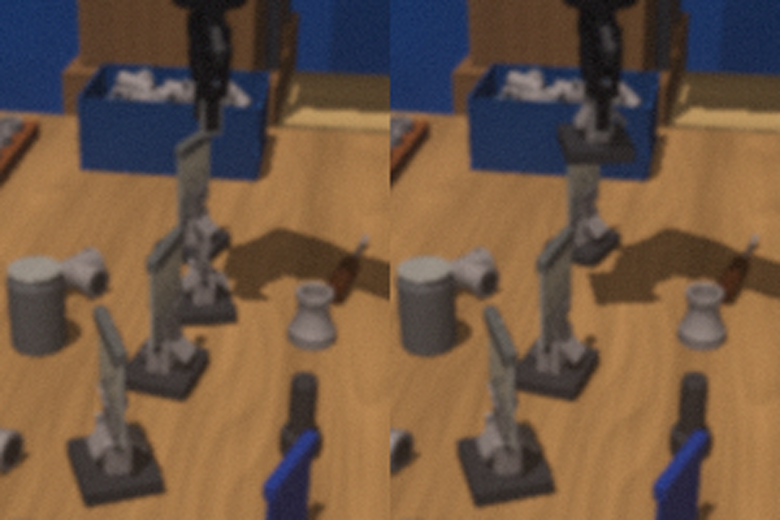

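The card stands upright in the formerly empty clip (about (165,240) in the left half), and the slack stand is held level in the gripper (right half, (595,140)). Next I put it in the crate.

Run:
```python
from h import *
x,y=520,402
o=best([x,y,215],90); print(o)
manip.movel([538,130,215],None,speed=250); manip.movel([x,y,215],o,speed=250)
f0=F(5); manip.movel([x,y,60],speed=120); print(F(4)-f0)
z=32
manip.movel([x,y,z],speed=40)
while z>26:
    f=F(4)-f0; print(z,np.round(f,1),manip.get_tcp_pos()[2])
    if f[2]>4: break
    z-=0.6; manip.movel([x,y,z],speed=12)
manip.set_gripper(70); manip.movel([x,y,120],speed=120); manip.movel([x,y,230],speed=250)
manip.movel([420,330,260],speed=250)
print(manip.get_time_s())
t=cam('top','top5.png');s=cam('side','side5.png')
o=np.zeros((600,800,3),np.uint8);a=cv2.resize(s['img'][110:384,150:310],None,fx=2.1,fy=2.1);b=cv2.resize(t['img'][130:250,60:430],None,fx=1.2,fy=1.2)
o[:a.shape[0],:a.shape[1]]=a;o[:b.shape[0],340:340+b.shape[1]]=b
c=cv2.absdiff(t['img'],cv2.imread('pics/top0.png'))[130:250,60:430];c=cv2.resize(c,None,fx=1.2,fy=1.2);o[200:200+c.shape[0],340:340+c.shape[1]]=c
cv2.imwrite('pics/c5.png',o)
```

```text
[3.141592653589793, 0, np.float64(0.0)]
[-0.37005215  0.89432395 -0.28353318]
32 [-0.   0.5 -0.5] 32.30457254427322
31.4 [-0.4  0.9 -0.6] 31.499824081242174
30.799999999999997 [-0.2  0.8 -0.1] 30.738252752977555
30.199999999999996 [-0.2  0.9 -0.5] 30.16283202008416
29.599999999999994 [-1.7  0.8  3.7] 29.86206206129148
28.999999999999993 [-5.5 -0.5 13.9] 29.799394284562798
54.5333
```

View pics/c5.png

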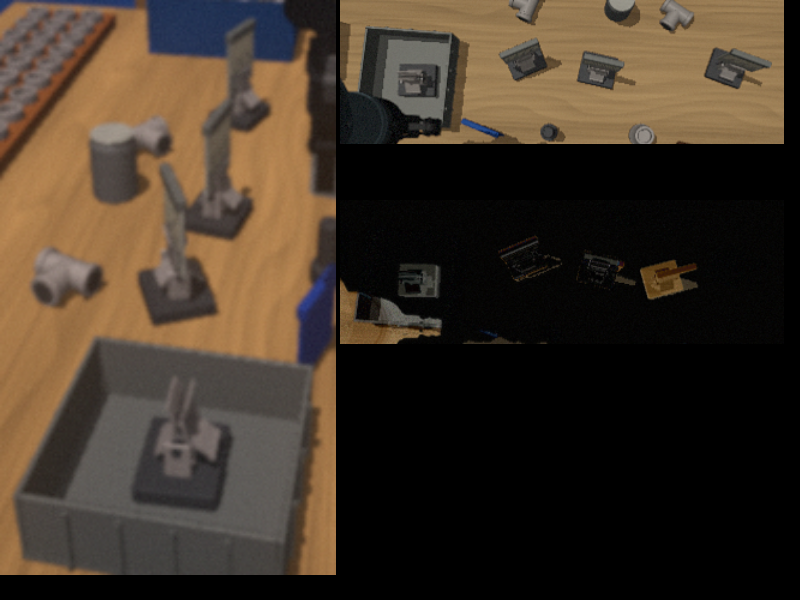

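The slack stand is upright in the crate at (180,460), the moved card is upright in its new clip at (215,160), and stand A (175,240) has shifted only a few mm. Nothing else has moved.

```bash
python3 -c "
from h import *
print(manip.hand_in())"
```

```text
the job is handed in; nothing more can be done
None
```

I moved the slack clip's card (the middle of the three, at y ≈ -135 mm) fully home into the once-empty stand, put that stand upright in the crate, and handed the job in at about 55 s without feeling the third card; one test pull on a sound card reached 8.4 N, just under the 8.5 N lift-off force, and that stand shifted a few mm.

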